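Sweep the loose plates into the collecting pan

ROBOT

A 7-joint arm with a two-finger parallel gripper is mounted at the origin on the work surface. World frame = base frame: x ahead of the robot, y to its left, z up, the work surface at z = 0. Lengths are in mm, angles in rad, forces in N, time in s.
With the tool pointing down it reaches from about 400 to 875 mm from the base axis. Payload 4.4 kg.
Tool frame: the origin (TCP) lies at the very end of the fingers, on their centre line; the grasp point (between the pads) lies 19 mm behind it (bot.pinch_z is the distance from the TCP to the grasp point, in mm); z points along the fingers, y is the line along which they close (so a half turn about z gives the same grasp; the last joint's range is limited). The gripper opens to 85 mm and grips with 20 to 120 N. Pads are 22 mm wide; open, the fingers measure 114 mm over their backs; the gripper's body (76 mm by 85 mm) begins 54 mm behind the grasp point. The pads swing forward as they close: fully open they stand 13 mm farther back than shut.
Start: joints at [1.067, 0.628, 0.038, 1.517, -0.027, 0.996, -0.02], TCP at [275.594, -588.698, 231.313] pointing down, gripper open.
Joint ranges: [-3.06, 3.06], [-0.37, 2.12], [-1.25, 1.32], [0.18, 2.47], [-1.1, 4.24], [0.23, 1.98], [-2.94, 2.94]. Speed limits (rad/s): [2.57, 2.57, 3.14, 3.14, 3.14, 3.14, 3.14].

INTERFACE

Orientations are given as a unit quaternion [w, x, y, z].
In Python, from cell import sensors, viewer, bot gives the robot as it stands.
- The arm moves only by the tool jog_arm, never from a script. Its argument "rows" is a list of rows, each an object with "linear": the shift along the world's x, y, z in mm, a list of three; "rotation": the turn, a rotation vector about the world's x, y, z in degrees, a list of three; "grip": the opening, from 0 (shut) to 1 (fully open). A call has 1 to 12 rows; each row is the pose to reach, as a shift and turn from the pose commanded when the call began; what a row does not reach only later rows make up. A row lasts 1/12 s, in which the tool goes at most 41.7 mm and 7.16 degrees, less where a joint would pass 70% of its speed; a pose out of reach is approached as far as the arm can. A call with a gripper value outside its range is refused whole. The fingers move at their own pace and stop on an object; "force" is the grip in N (left out, the last holds). Time passes only in rows, so rows that repeat a pose let the fingers close. It gives the time, the measured TCP pose, the force, the opening and the grip force at its end, in the units of the state.
- sensors.state(): the state, without advancing time (a new reading comes with each control period).
- viewer.camera(name): name is "scene" or "top"; returns (picture, depth): 400x640x3 uint8, red, green, blue; 400x640 float32, mm along the optical axis (not along the pixel's ray), 0 where there is no reading.
- viewer.get_calibration(name): a dict with "fx", "fy", "cx", "cy" (pixels), "rvec" (rotation vector, rad) and "tvec" (3), from world to camera coordinates, as OpenCV has them. Camera axes: x right, y down, z forward; pixel columns grow to the right and rows downward; lengths in mm; the calibration is good to about 2 mm. A picture is of the moment at which its call begins. get_calibration takes no time and is no camera call.
- bot.job_done(): hands the job in; it is judged then, once.
The state is a dict: "clock": time; "qpos": joint angles; "joint_vel": joint speeds; "effort": joint torques, N m; "tool_pos": TCP position; "tool_rot": TCP orientation; "contact_force": force on the tool from outside, world axes, zero at the start; "wrist_torque": the same for the moment, N m; "finger_gap": finger opening in mm; "gripper_force": force on a finger pad.
Only numpy, scipy, OpenCV 4.12 (cv2) and the standard library are available. Lean on these libraries where they do the work, as an engineer would, in place of code of your own. Each camera call takes 0.05 s, during which the arm holds its last target. There are 200 camera calls.

TASK

Clear the worktop: with your fingers, sweep the three black plates that lie loose on the bare tabletop through the open side of the low steel pan, until all three lie well inside it. Only push them along the table, never pick them up, and leave the other things, and the plates on the wire rack, where they are.

Things in the scene. Friction and masses are not known exactly. Their poses are not given: they have to be found in the camera images.
- plate1: matt black oblong plate 48 x 32 x 14 mm (x, y, z), about 100 g, lying flat and loose on the bare white tabletop; origin: centre of its underside, z up. One of the three to be swept in (all alike).
- plate2: matt black oblong plate 48 x 32 x 14 mm (x, y, z), about 100 g, lying flat and loose on the bare white tabletop; origin: centre of its underside, z up. One of the three to be swept in (all alike).
- plate3: matt black oblong plate 48 x 32 x 14 mm (x, y, z), about 100 g, lying flat and loose on the bare white tabletop; origin: centre of its underside, z up. One of the three to be swept in (all alike).
- pan: low sheet-steel collecting pan fixed to the table: inside 170 mm wide (x) and 140 mm deep (y), three walls 24 mm high and 4 mm thick, the side towards its +y is open. Its floor is level with the tabletop, with no lip or step to cross. Origin: centre of the inner floor, at table height; y points out of the open side, z up.
- pan_mouth (a point): middle of the pan's open edge at table height, 70 mm from the pan's origin along the pan's +y; same axes as the pan.
- weight: small brass knobbed weight, upright, 28 mm diameter, 42 mm high, 150 g, loose; bystander that may stand between the plates. Origin: centre of its underside.
- gluebottle: small white bottle with black cap, upright, 28 mm diameter, 55 mm high, 60 g, loose; bystander that may stand between the plates. Origin: centre of its underside.
- taperoll: cardboard ring lying flat, 60 mm outside diameter, 38 mm inside, 18 mm high, loose; bystander. Origin: centre of its underside.
- brush: hand brush 190 mm long lying flat, loose; bystander. Origin on the table near the middle of its length, which runs along its x.
- screwdriver: screwdriver 180 mm long lying flat, loose; bystander. Origin on the table near the middle of its length, which runs along its x.
- rackplate1: matt black plate 32 x 48 x 14 mm (x, y, z) lying loose in a row on the wire rack, 10 mm above the table; bystander. Origin: centre of its underside.
- rackplate2: matt black plate 32 x 48 x 14 mm (x, y, z) lying loose in a row on the wire rack, 10 mm above the table; bystander. Origin: centre of its underside.
- rack: flat wire-mesh rack fixed to the table, 340 x 220 mm (x, y), 10 mm high, with rows of finished black plates on it reaching 24 mm above the table. Origin: centre of its underside.

How it is judged (in metres and radians):
At the end, for the whole second after the job is handed in: All three plates are at rest between the pan's walls, low in the pan (underside centre less than 24 mm above the table), each with its centre at least 24 mm behind the line of the open edge (y of plate1 in the frame of pan_mouth between -0.14 and -0.024 m and x of plate1 in the frame of pan between -0.085 and 0.085 m and height (world z) of each of plate1, plate2, plate3 below 0.024 m and linear speed of each of plate1, plate2, plate3 below 0.01 m/s and y of plate2 in the frame of pan_mouth between -0.14 and -0.024 m and x of plate2 in the frame of pan between -0.085 and 0.085 m and y of plate3 in the frame of pan_mouth between -0.14 and -0.024 m and x of plate3 in the frame of pan between -0.085 and 0.085 m); the robot touches nothing.
It fails at once if a plate is lifted: the centre of its underside rises more than 28 mm above the table (height (world z) of any of plate1, plate2, plate3 above 0.028 m).
It fails at once if one of the other loose things, or a loose plate on the rack, is shifted by more than 20 mm (distance of any of weight, gluebottle, taperoll, brush, screwdriver, rackplate1, rackplate2 from where it was at the start of the episode above 0.02 m).
It also fails if it takes over 72 s, if anything falls off the work surface, if the arm or the gripper's body presses on something with over 40 N, if the wrist force passes 120 N, or if a joint passes its speed limit or range.

## Working session

There is one attempt and no reset: what is moved stays moved. The work goes in short steps, Python scripts to look and compute and a tool call to move; the robot and the scene stay as the last step left them, time stands still between calls to the robot, and variables do not carry over. Pictures are saved under pics/ and viewed, at most 10 in all, crops included, and the job is handed in when it is done.

Besides the shell and the picture viewer there is one more tool, called after "Request:" by a JSON object that holds its "name" and its "arguments", one argument or row to a line. jog_arm: Moves the arm, as the interface text tells. Its arguments: {"type":"object","properties":{"rows":{"type":"array"},"force":{"type":"number"}},"required":["rows"]}

```bash
mkdir -p pics; cat > h.py <<'E'
import numpy as np, cv2
from cell import sensors, viewer, bot
def shot(n,f):
    p,d=viewer.camera(n); cv2.imwrite(f'pics/{f}.png',p[:,:,::-1]); np.save(f'pics/{f}.npy',d); return p,d
def px2w(n,u,v,z):
    c=viewer.get_calibration(n); R=cv2.Rodrigues(np.array(c['rvec'],float))[0]; t=np.array(c['tvec'],float).ravel()
    r=R.T@np.array([(u-c['cx'])/c['fx'],(v-c['cy'])/c['fy'],1]); o=-R.T@t
    return (o+r*(z-o[2])/r[2])
E
python3 - <<'E'
from h import *
for n in('top','scene'): shot(n,n+'0')
s=sensors.state(); print(s['tool_pos'],s['tool_rot'],s['clock'])
for n in('top','scene'):
  print(n,[px2w(n,u,v,0).round() for u,v in((0,0),(640,0),(0,400),(640,400))])
E
```

```text
[ 275.33248379 -588.17447043  230.49395962] [-8.46590673e-04  9.76134883e-01  2.17163374e-01 -2.07082447e-04] 0.1
top [array([1122., 1043.,    0.]), array([1135., -711.,    0.]), array([ 90., 919.,   0.]), array([  96., -597.,    0.])]
scene [array([  593., -4910.,     0.]), array([-4146.,  -363.,     0.]), array([1245.,  207.,    0.]), array([526., 844.,   0.])]
```

View pics/top0.png

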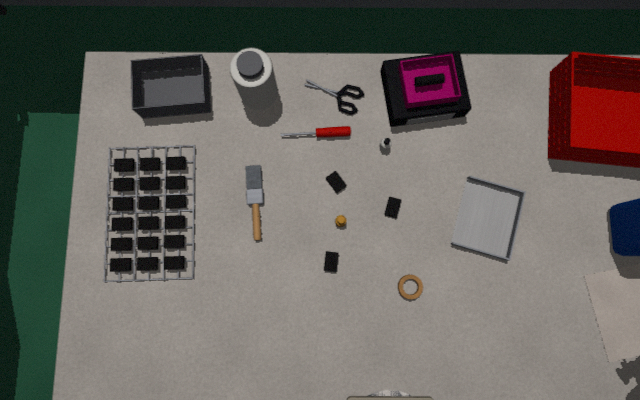

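View pics/scene0.png

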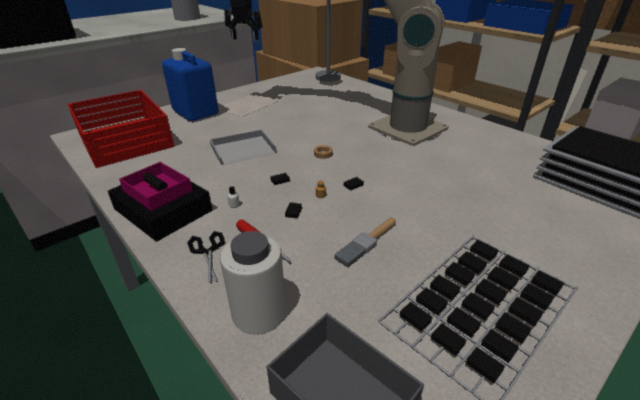

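The top view shows the loose plates near (336,182), (393,207) and (331,262). The weight is at (341,221), the glue bottle at (385,146), the tape at (410,287), and the pan around (487,218) opens to the left (world +y). I'll enlarge that area.

```bash
python3 - <<'E'
from h import *
p=cv2.imread('pics/top0.png'); c=p[130:310,300:540]
cv2.imwrite('pics/crop0.png',cv2.resize(c,None,fx=3.3,fy=3.3,interpolation=cv2.INTER_CUBIC))
g=p.max(2)
m=(g<50).astype(np.uint8); n,l,st,ce=cv2.connectedComponentsWithStats(m)
for i in range(1,n):
  x,y,w,h,a=st[i]
  if 300<x<440 and 160<y<300 and a>40:
    pts=np.argwhere(l==i)[:,::-1].astype(float)
    W=np.array([px2w('top',u+.0,v+.0,14)[:2] for u,v in pts]).astype(np.float32)
    print(ce[i],a,cv2.minAreaRect(W))
for nm,u,v,z in (('weight',341,222,25),('glue',385,145,40),('tape',410,287,18),('tl',468,179,24),('bl',453,246,24),('tr',522,192,24),('br',507,258,24)):
  print(nm,px2w('top',u,v,z).round(1))
E
```

```text
[335.72844828 181.76724138] 232 ((617.4738159179688, 125.8647232055664), (47.740726470947266, 31.715410232543945), 36.5151481628418)
[392.40336134 207.14285714] 238 ((553.458984375, -15.868522644042969), (30.61387825012207, 48.995235443115234), 74.14498901367188)
[330.8340249 261.5560166] 241 ((417.64306640625, 138.05030822753906), (30.611106872558594, 47.63602828979492), 83.81642150878906)
weight [513.9 113.5  25. ]
glue [706.6   3.6  40. ]
tape [357.  -53.8  18. ]
tl [ 624.3 -205.6   24. ]
bl [ 456.4 -160.7   24. ]
tr [ 591.9 -339.1   24. ]
br [ 427.8 -291.4   24. ]
```

View pics/crop0.png

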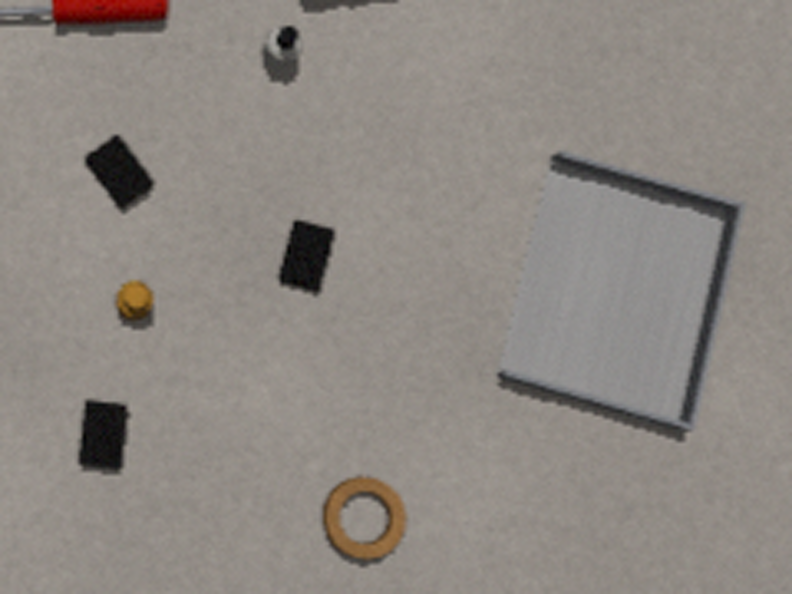

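Estimates in world mm:

| Thing | Position | Notes |
|---|---|---|
| Plate A | (617,126) | long axis at 36° |
| Plate B | (553,-16) | already square to the mouth |
| Plate C | (418,138) | |
| Pan mouth middle | (540,-183) | inward heading -105° |
| Weight | (514,113) | |
| Glue bottle | about (697,3) | |
| Tape | (357,-54) | |

Each plate will be pushed with nearly shut fingers, with the finger line across the push direction. B goes first.

Request:
{"name": "jog_arm", "arguments": {
  "rows": [
    {"linear":[17,37,0],"rotation":[0,0,5],"grip":0.2},
    {"linear":[34,74,0],"rotation":[0,0,10],"grip":0.2},
    {"linear":[51,111,-5],"rotation":[0,0,15],"grip":0.2},
    {"linear":[68,148,-10],"rotation":[0,0,20],"grip":0.2},
    {"linear":[85,185,-15],"rotation":[0,0,25],"grip":0.2},
    {"linear":[102,222,-20],"rotation":[0,0,30],"grip":0.2},
    {"linear":[119,259,-25],"rotation":[0,0,35],"grip":0.2},
    {"linear":[136,296,-30],"rotation":[0,0,40],"grip":0.2},
    {"linear":[153,333,-35],"rotation":[0,0,45],"grip":0.2},
    {"linear":[170,370,-40],"rotation":[0,0,50],"grip":0.2},
    {"linear":[187,407,-45],"rotation":[0,0,56],"grip":0.2},
    {"linear":[187,407,-45],"rotation":[0,0,56],"grip":0.2}
  ]
}}

```text
clock: 1.1
tool_pos: [466.0, -172.3, 185.8]
tool_rot: [-0.002, 0.755, 0.656, 0.003]
contact_force: [0.2, 0.9, 0.4]
finger_gap: 16.7
gripper_force: 0.0
```

Request:
{"name": "jog_arm", "arguments": {
  "rows": [
    {"linear":[16,36,-10],"rotation":[0,0,0],"grip":0.2},
    {"linear":[32,72,-25],"rotation":[0,0,0],"grip":0.2},
    {"linear":[48,109,-40],"rotation":[0,0,0],"grip":0.2},
    {"linear":[64,145,-60],"rotation":[0,0,0],"grip":0.2},
    {"linear":[80,182,-80],"rotation":[0,0,0],"grip":0.2},
    {"linear":[96,218,-100],"rotation":[0,0,0],"grip":0.2},
    {"linear":[96,218,-120],"rotation":[0,0,0],"grip":0.2},
    {"linear":[96,218,-140],"rotation":[0,0,0],"grip":0.2},
    {"linear":[96,218,-155],"rotation":[0,0,0],"grip":0.2},
    {"linear":[96,218,-168],"rotation":[0,0,0],"grip":0.2},
    {"linear":[96,218,-176],"rotation":[0,0,0],"grip":0.2},
    {"linear":[96,218,-181],"rotation":[0,0,0],"grip":0.2}
  ]
}}

```text
clock: 2.1
tool_pos: [557.9, 36.0, 4.1]
tool_rot: [-0.0, 0.76, 0.65, -0.001]
contact_force: [-0.8, -0.2, 0.0]
finger_gap: 17.0
gripper_force: 0.0
```

Request:
{"name": "jog_arm", "arguments": {
  "rows": [
    {"linear":[-1,-8,0],"rotation":[0,0,0],"grip":0.2},
    {"linear":[-2,-16,0],"rotation":[0,0,0],"grip":0.2},
    {"linear":[-3,-24,0],"rotation":[0,0,0],"grip":0.2},
    {"linear":[-4,-32,0],"rotation":[0,0,0],"grip":0.2},
    {"linear":[-6,-42,0],"rotation":[0,0,0],"grip":0.2},
    {"linear":[-8,-54,0],"rotation":[0,0,0],"grip":0.2},
    {"linear":[-9,-67,0],"rotation":[0,0,0],"grip":0.2},
    {"linear":[-11,-80,0],"rotation":[0,0,0],"grip":0.2},
    {"linear":[-13,-93,0],"rotation":[0,0,0],"grip":0.2},
    {"linear":[-15,-106,0],"rotation":[0,0,0],"grip":0.2},
    {"linear":[-17,-119,0],"rotation":[0,0,0],"grip":0.2},
    {"linear":[-18,-130,0],"rotation":[0,0,0],"grip":0.2}
  ]
}}

```text
clock: 3.1
tool_pos: [540.1, -95.7, 5.7]
tool_rot: [0.0, 0.76, 0.65, -0.0]
contact_force: [0.7, 0.5, -0.3]
finger_gap: 17.3
gripper_force: 0.7
```

```bash
python3 - <<'E'
from h import *
p,d=shot('top','t1'); c=p[130:310,300:540,::-1]
cv2.imwrite('pics/crop1.png',cv2.resize(c,None,fx=3.3,fy=3.3,interpolation=cv2.INTER_CUBIC))
E
```

```text
(no output)
```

View pics/crop1.png

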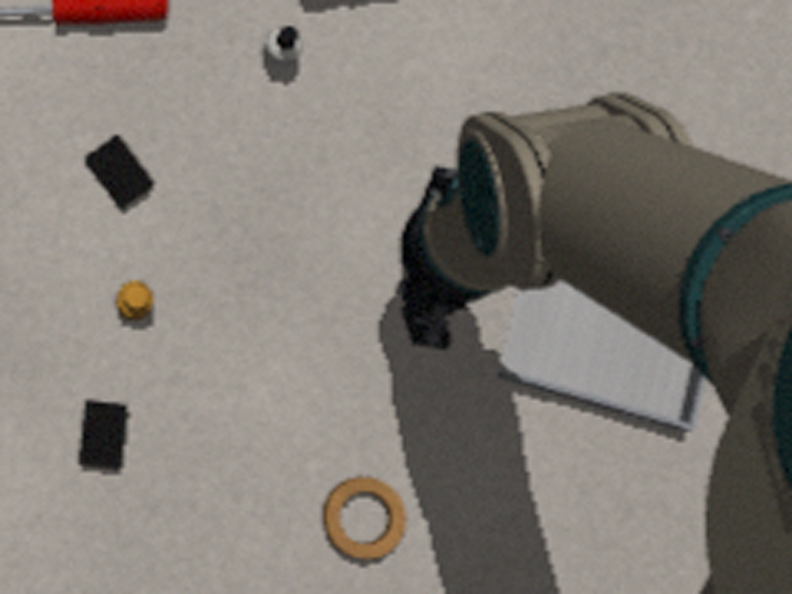

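B has left its place and is hidden under the hand. The weight, glue bottle and the other two plates haven't moved. Continuing the push into the pan.

Request:
{"name": "jog_arm", "arguments": {
  "rows": [
    {"linear":[-1,-8,0],"rotation":[0,0,0],"grip":0.2},
    {"linear":[-3,-20,0],"rotation":[0,0,0],"grip":0.2},
    {"linear":[-5,-34,0],"rotation":[0,0,0],"grip":0.2},
    {"linear":[-7,-49,0],"rotation":[0,0,0],"grip":0.2},
    {"linear":[-9,-64,0],"rotation":[0,0,0],"grip":0.2},
    {"linear":[-11,-79,0],"rotation":[0,0,0],"grip":0.2},
    {"linear":[-13,-94,0],"rotation":[0,0,0],"grip":0.2},
    {"linear":[-15,-109,0],"rotation":[0,0,0],"grip":0.2},
    {"linear":[-17,-123,0],"rotation":[0,0,0],"grip":0.2},
    {"linear":[-19,-136,0],"rotation":[0,0,0],"grip":0.2},
    {"linear":[-21,-146,0],"rotation":[0,0,0],"grip":0.2},
    {"linear":[-22,-152,0],"rotation":[0,0,0],"grip":0.2}
  ]
}}

```text
clock: 4.15
tool_pos: [517.9, -247.4, 5.3]
tool_rot: [0.0, 0.76, 0.649, -0.0]
contact_force: [-0.3, 1.8, 0.9]
finger_gap: 17.4
gripper_force: 0.7
```

B should now be in the pan. Next I'll compute curved push paths for C and A, so that each enters centrally with the face square.

```bash
cat >> h.py <<'E'
def path(p,segs,step,back=27):
    p=np.array(p,float); rows=[]
    for h0,h1,L in segs:
        n=max(1,round(L/step))
        for i in range(n):
            for k in range(10):
                h=np.radians(h0+(h1-h0)*(i+(k+.5)/10)/n); p=p+L/n/10*np.array([np.cos(h),np.sin(h)])
            hd=h0+(h1-h0)*(i+1)/n; a=np.radians(hd)
            rows.append((p.round(),(p-back*np.array([np.cos(a),np.sin(a)])).round(),round(hd+180,1)))
    return rows
E
python3 - <<'E'
from h import *
print(sensors.state()['tool_pos'])
for nm,p,s in (('C',(418,138),[(-96,-62,100),(-62,-62,115),(-62,-99,90),(-99,-99,80)]),('A',(617,126),[(-54,-104,95),(-104,-104,292)])):
    print(nm)
    for r in path(p,s,13): print(*r)
E
```

```text
[ 517.90865923 -247.4458893     5.26749373]
C
[417. 126.] [418. 153.] 88.2
[417. 113.] [416. 140.] 92.5
[418. 101.] [415. 127.] 96.8
[420.  88.] [415. 115.] 101.0
[423.  76.] [416. 102.] 105.2
[427.  64.] [418.  90.] 109.5
[431.  53.] [420.  77.] 113.8
[437.  41.] [424.  65.] 118.0
[443.  30.] [430.  54.] 118.0
[449.  19.] [436.  43.] 118.0
[455.   7.] [442.  31.] 118.0
[461.  -4.] [448.  20.] 118.0
[467. -15.] [454.   9.] 118.0
[473. -26.] [460.  -3.] 118.0
[479. -38.] [466. -14.] 118.0
[485. -49.] [472. -25.] 118.0
[491. -60.] [478. -36.] 118.0
[496. -72.] [486. -47.] 112.7
[501. -84.] [493. -58.] 107.4
[504. -96.] [498. -70.] 102.1
[ 506. -109.] [503. -82.] 96.9
[ 507. -122.] [506. -95.] 91.6
[ 507. -135.] [ 509. -108.] 86.3
[ 505. -147.] [ 510. -121.] 81.0
[ 503. -161.] [ 508. -134.] 81.0
[ 501. -174.] [ 505. -147.] 81.0
[ 499. -187.] [ 503. -160.] 81.0
[ 497. -200.] [ 501. -174.] 81.0
[ 495. -213.] [ 499. -187.] 81.0
[ 493. -227.] [ 497. -200.] 81.0
A
[624. 115.] [611. 138.] 118.9
[630. 102.] [620. 127.] 111.7
[634.  89.] [627. 116.] 104.6
[637.  76.] [633. 103.] 97.4
[638.  63.] [638.  90.] 90.3
[637.  49.] [640.  76.] 83.1
[635.  36.] [641.  62.] 76.0
[631.  23.] [638.  49.] 76.0
[628.  10.] [635.  36.] 76.0
[625.  -3.] [631.  23.] 76.0
[622. -16.] [628.  10.] 76.0
[619. -29.] [625.  -3.] 76.0
[615. -42.] [622. -15.] 76.0
[612. -54.] [619. -28.] 76.0
[609. -67.] [615. -41.] 76.0
[606. -80.] [612. -54.] 76.0
[602. -93.] [609. -67.] 76.0
[ 599. -106.] [606. -80.] 76.0
[ 596. -119.] [603. -93.] 76.0
[ 593. -132.] [ 599. -106.] 76.0
[ 590. -145.] [ 596. -118.] 76.0
[ 586. -158.] [ 593. -131.] 76.0
[ 583. -170.] [ 590. -144.] 76.0
[ 580. -183.] [ 587. -157.] 76.0
[ 577. -196.] [ 583. -170.] 76.0
[ 574. -209.] [ 580. -183.] 76.0
[ 570. -222.] [ 577. -196.] 76.0
[ 567. -235.] [ 574. -209.] 76.0
[ 564. -248.] [ 570. -221.] 76.0
```

Request:
{"name": "jog_arm", "arguments": {
  "rows": [
    {"linear":[2,10,1],"rotation":[0,0,0],"grip":0.2},
    {"linear":[5,28,5],"rotation":[0,0,0],"grip":0.2},
    {"linear":[5,36,30],"rotation":[0,0,0],"grip":0.2},
    {"linear":[5,36,65],"rotation":[0,0,0],"grip":0.2},
    {"linear":[-2,70,85],"rotation":[0,0,1],"grip":0.2},
    {"linear":[-10,110,85],"rotation":[0,0,3],"grip":0.2},
    {"linear":[-18,150,85],"rotation":[0,0,3],"grip":0.2},
    {"linear":[-26,190,85],"rotation":[0,0,3],"grip":0.2},
    {"linear":[-34,230,85],"rotation":[0,0,3],"grip":0.2},
    {"linear":[-42,270,85],"rotation":[0,0,3],"grip":0.2},
    {"linear":[-52,310,85],"rotation":[0,0,3],"grip":0.2},
    {"linear":[-60,350,85],"rotation":[0,0,3],"grip":0.2}
  ]
}}

```text
clock: 5.15
tool_pos: [456.7, 107.4, 90.4]
tool_rot: [-0.0, 0.742, 0.67, -0.0]
contact_force: [1.1, 0.7, 0.3]
finger_gap: 16.8
gripper_force: 0.0
```

Request:
{"name": "jog_arm", "arguments": {
  "rows": [
    {"linear":[-12,28,0],"rotation":[0,0,0],"grip":0.2},
    {"linear":[-24,56,0],"rotation":[0,0,0],"grip":0.2},
    {"linear":[-35,84,0],"rotation":[0,0,0],"grip":0.2},
    {"linear":[-35,84,-15],"rotation":[0,0,0],"grip":0.2},
    {"linear":[-35,84,-32],"rotation":[0,0,0],"grip":0.2},
    {"linear":[-35,84,-50],"rotation":[0,0,0],"grip":0.2},
    {"linear":[-35,84,-65],"rotation":[0,0,0],"grip":0.2},
    {"linear":[-35,84,-76],"rotation":[0,0,0],"grip":0.2},
    {"linear":[-35,84,-83],"rotation":[0,0,0],"grip":0.2},
    {"linear":[-35,84,-85],"rotation":[0,0,0],"grip":0.2},
    {"linear":[-35,84,-85],"rotation":[0,0,0],"grip":0.2}
  ]
}}

```text
clock: 6.07
tool_pos: [422.1, 189.2, 4.6]
tool_rot: [-0.001, 0.742, 0.67, -0.001]
contact_force: [-0.9, 0.4, -0.3]
finger_gap: 17.4
gripper_force: 0.0
```

```bash
python3 - <<'E'
from h import *
p,d=shot('top','t2'); c=p[130:310,300:540,::-1]
cv2.imwrite('pics/crop2.png',cv2.resize(c,None,fx=3.3,fy=3.3,interpolation=cv2.INTER_CUBIC))
E
```

```text
(no output)
```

View pics/crop2.png

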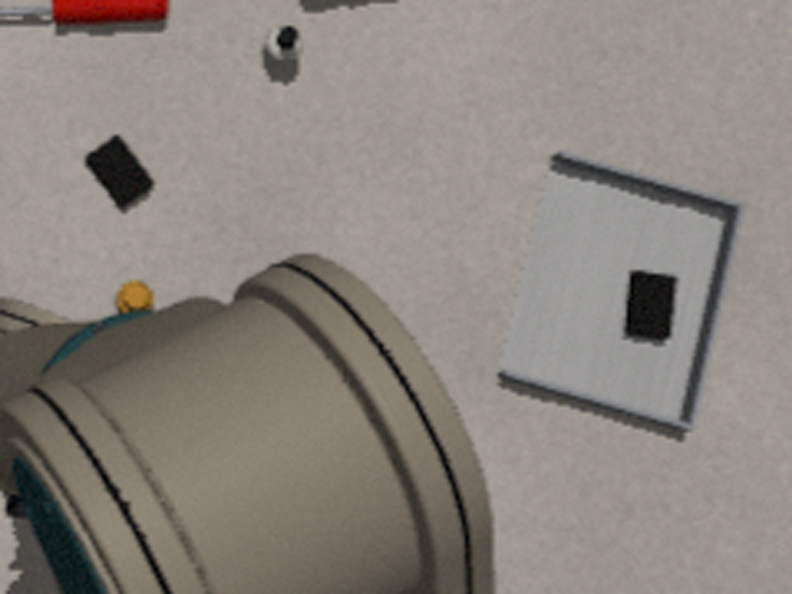

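B lies inside the pan at crop (650,305), well behind the mouth. Now I'll push C along its curve.

Request:
{"name": "jog_arm", "arguments": {
  "rows": [
    {"linear":[0,-8,0],"rotation":[0,0,0],"grip":0.2},
    {"linear":[-1,-16,0],"rotation":[0,0,0],"grip":0.2},
    {"linear":[-2,-25,0],"rotation":[0,0,1],"grip":0.2},
    {"linear":[-4,-36,0],"rotation":[0,0,4],"grip":0.2},
    {"linear":[-6,-49,0],"rotation":[0,0,8],"grip":0.2},
    {"linear":[-7,-62,0],"rotation":[0,0,12.5],"grip":0.2},
    {"linear":[-7,-74,0],"rotation":[0,0,17],"grip":0.2},
    {"linear":[-6,-87,0],"rotation":[0,0,21],"grip":0.2},
    {"linear":[-4,-99,0],"rotation":[0,0,25],"grip":0.2},
    {"linear":[-2,-112,0],"rotation":[0,0,29.5],"grip":0.2},
    {"linear":[2,-124,0],"rotation":[0,0,34],"grip":0.2},
    {"linear":[8,-135,0],"rotation":[0,0,34],"grip":0.2}
  ]
}}

```text
clock: 7.12
tool_pos: [431.0, 53.4, 5.8]
tool_rot: [-0.0, 0.512, 0.859, -0.0]
contact_force: [-0.5, 0.6, 0.6]
finger_gap: 17.0
gripper_force: 0.3
```

```bash
cat >> h.py <<'E'
def find():
    p,d=shot('top','f'); m=(p.max(2)<50).astype(np.uint8); n,l,st,ce=cv2.connectedComponentsWithStats(m)
    for i in range(1,n):
        x,y,w,h,a=st[i]
        if 300<x<530 and 140<y<300 and a>60:
            W=np.array([px2w('top',u,v,14)[:2] for v,u in np.argwhere(l==i)]).astype(np.float32)
            print(ce[i].round(),a,*[np.round(q) for q in cv2.minAreaRect(W)])
    return p
E
python3 - <<'E'
from h import *
p=find(); c=p[130:310,300:540,::-1]
cv2.imwrite('pics/crop3.png',cv2.resize(c,None,fx=3.3,fy=3.3,interpolation=cv2.INTER_CUBIC))
p,d=shot('scene','s3')
cv2.imwrite('pics/s3c.png',cv2.resize(p[100:300,180:440,::-1],None,fx=3,fy=3,interpolation=cv2.INTER_CUBIC))
E
```

```text
[336. 182.] 226 [617. 126.] [47. 31.] 36.0Traceback (most recent call last):
  File "<stdin>", line 2, in <module>
  File "h.py", line 24, in find
    W=np.array([px2w('top',u,v,14)[:2] for v,u in np.argwhere(l==i)]).astype(np.float32)
                ~~~~^^^^^^^^^^^^^^
  File "h.py", line 6, in px2w
    c=viewer.get_calibration(n); R=cv2.Rodrigues(np.array(c['rvec'],float))[0]; t=np.array(c['tvec'],float).ravel()
ValueError: time passes only in moves, steps and waits
```

```bash
sed -i 's/^def px2w/import functools\n@functools.lru_cache\ndef cal(n): return viewer.get_calibration(n)\ndef px2w/; s/c=viewer.get_calibration(n); R/c=cal(n); R/' h.py
python3 - <<'E'
from h import *
p=find()
p,d=shot('scene','s3')
cv2.imwrite('pics/s3c.png',cv2.resize(p[100:300,180:440,::-1],None,fx=3,fy=3,interpolation=cv2.INTER_CUBIC))
E
```

```text
[336. 182.] 226 [617. 126.] [47. 31.] 36.0
[510. 267.] 3364 [ 407. -300.] [200. 130.] 15.0
[448. 268.] 217 [ 410. -147.] [113.  28.] 26.0
[380. 274.] 138 [385.  25.] [70. 24.] 76.0
```

View pics/s3c.png

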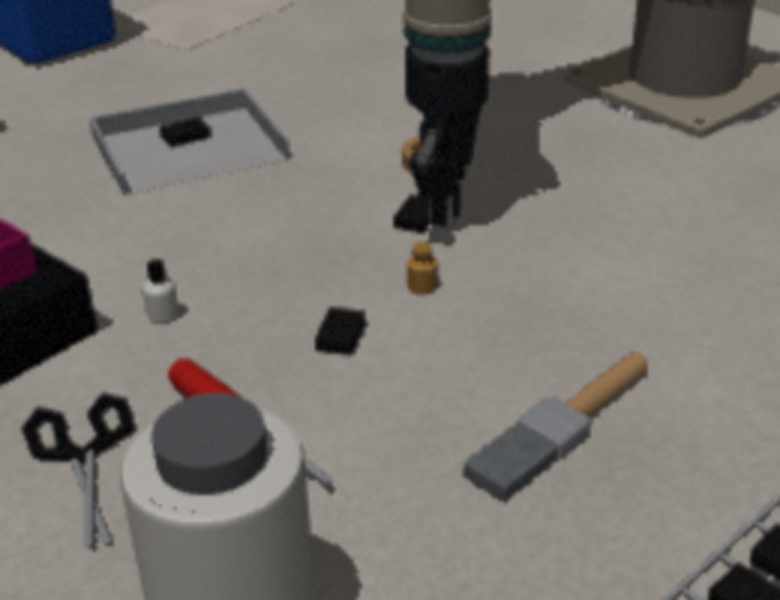

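C sits ahead of the fingers at about scene crop (410,214), flush and turning with them. Continuing the curve.

Request:
{"name": "jog_arm", "arguments": {
  "rows": [
    {"linear":[5,-9,0],"rotation":[0,0,0],"grip":0.2},
    {"linear":[11,-21,0],"rotation":[0,0,0],"grip":0.2},
    {"linear":[17,-33,0],"rotation":[0,0,0],"grip":0.2},
    {"linear":[23,-44,0],"rotation":[0,0,0],"grip":0.2},
    {"linear":[29,-56,0],"rotation":[0,0,0],"grip":0.2},
    {"linear":[35,-67,0],"rotation":[0,0,0],"grip":0.2},
    {"linear":[41,-78,0],"rotation":[0,0,0],"grip":0.2},
    {"linear":[47,-89,0],"rotation":[0,0,0],"grip":0.2},
    {"linear":[55,-100,0],"rotation":[0,0,-5],"grip":0.2},
    {"linear":[62,-111,0],"rotation":[0,0,-10.5],"grip":0.2},
    {"linear":[67,-123,0],"rotation":[0,0,-16],"grip":0.2},
    {"linear":[72,-135,0],"rotation":[0,0,-21],"grip":0.2}
  ]
}}

```text
clock: 8.27
tool_pos: [504.0, -80.0, 5.6]
tool_rot: [-0.0, 0.663, 0.749, 0.001]
contact_force: [-0.3, 0.3, 0.6]
finger_gap: 17.3
gripper_force: 0.3
```

```bash
python3 - <<'E'
from h import *
p,d=shot('scene','s4')
cv2.imwrite('pics/s4c.png',cv2.resize(p[110:230,200:360,::-1],None,fx=4.5,fy=4.5,interpolation=cv2.INTER_CUBIC))
E
```

```text
(no output)
```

View pics/s4c.png

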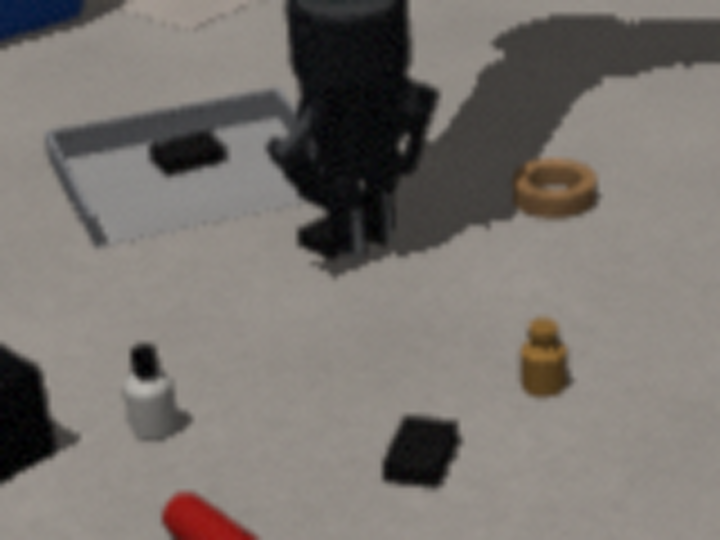

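C is still flush at the fingers (crop (325,235)), just short of the pan mouth. Finishing its push.

Request:
{"name": "jog_arm", "arguments": {
  "rows": [
    {"linear":[2,-12,0],"rotation":[0,0,-4.5],"grip":0.2},
    {"linear":[5,-26,0],"rotation":[0,0,-10],"grip":0.2},
    {"linear":[6,-40,0],"rotation":[0,0,-16],"grip":0.2},
    {"linear":[4,-53,0],"rotation":[0,0,-16],"grip":0.2},
    {"linear":[1,-66,0],"rotation":[0,0,-16],"grip":0.2},
    {"linear":[-1,-79,0],"rotation":[0,0,-16],"grip":0.2},
    {"linear":[-3,-92,0],"rotation":[0,0,-16],"grip":0.2},
    {"linear":[-5,-105,0],"rotation":[0,0,-16],"grip":0.2},
    {"linear":[-7,-115,0],"rotation":[0,0,-16],"grip":0.2},
    {"linear":[-8,-122,0],"rotation":[0,0,-16],"grip":0.2},
    {"linear":[-8,-125,0],"rotation":[0,0,-16],"grip":0.2},
    {"linear":[-8,-125,0],"rotation":[0,0,-16],"grip":0.2}
  ]
}}

```text
clock: 9.32
tool_pos: [495.6, -206.8, 5.3]
tool_rot: [0.0, 0.76, 0.65, -0.0]
contact_force: [0.2, -0.4, 0.5]
finger_gap: 17.0
gripper_force: 0.0
```

Request:
{"name": "jog_arm", "arguments": {
  "rows": [
    {"linear":[2,12,1],"rotation":[0,0,0],"grip":0.2},
    {"linear":[5,32,5],"rotation":[0,0,0],"grip":0.2},
    {"linear":[6,40,30],"rotation":[0,0,0],"grip":0.2},
    {"linear":[10,50,65],"rotation":[0,0,5],"grip":0.2},
    {"linear":[18,80,90],"rotation":[0,0,10],"grip":0.2},
    {"linear":[27,118,95],"rotation":[0,0,15],"grip":0.2},
    {"linear":[36,156,95],"rotation":[0,0,20],"grip":0.2},
    {"linear":[45,194,95],"rotation":[0,0,25],"grip":0.2},
    {"linear":[54,232,95],"rotation":[0,0,30],"grip":0.2},
    {"linear":[63,270,95],"rotation":[0,0,35],"grip":0.2},
    {"linear":[72,308,95],"rotation":[0,0,40],"grip":0.2},
    {"linear":[81,346,95],"rotation":[0,0,45],"grip":0.2}
  ]
}}

```text
clock: 10.32
tool_pos: [575.8, 143.3, 100.5]
tool_rot: [-0.0, 0.45, 0.893, 0.0]
contact_force: [0.6, -0.5, -0.7]
finger_gap: 16.9
gripper_force: 0.0
```

Request:
{"name": "jog_arm", "arguments": {
  "rows": [
    {"linear":[10,28,0],"rotation":[0,0,0],"grip":0.2},
    {"linear":[10,28,-15],"rotation":[0,0,0],"grip":0.2},
    {"linear":[10,28,-32],"rotation":[0,0,0],"grip":0.2},
    {"linear":[10,28,-50],"rotation":[0,0,0],"grip":0.2},
    {"linear":[10,28,-66],"rotation":[0,0,0],"grip":0.2},
    {"linear":[10,28,-80],"rotation":[0,0,0],"grip":0.2},
    {"linear":[10,28,-90],"rotation":[0,0,0],"grip":0.2},
    {"linear":[10,28,-95],"rotation":[0,0,0],"grip":0.2},
    {"linear":[10,28,-95],"rotation":[0,0,0],"grip":0.2}
  ]
}}

```text
clock: 11.07
tool_pos: [585.9, 167.2, 4.2]
tool_rot: [-0.001, 0.453, 0.891, -0.001]
contact_force: [-0.5, -1.2, -0.2]
finger_gap: 17.0
gripper_force: 0.0
```

```bash
python3 - <<'E'
from h import *
p=find()
E
```

```text
[325. 200.] 292 [580. 159.] [97. 40.] 54.0
[407. 202.] 101 [568. -51.] [70. 18.] 34.0
```

Request:
{"name": "jog_arm", "arguments": {
  "rows": [
    {"linear":[6,-8,0],"rotation":[0,0,0],"grip":0.2},
    {"linear":[12,-16,0],"rotation":[0,0,0],"grip":0.2},
    {"linear":[18,-22,0],"rotation":[0,0,-2],"grip":0.2},
    {"linear":[26,-30,0],"rotation":[0,0,-7],"grip":0.2},
    {"linear":[34,-40,0],"rotation":[0,0,-14],"grip":0.2},
    {"linear":[41,-51,0],"rotation":[0,0,-21],"grip":0.2},
    {"linear":[47,-64,0],"rotation":[0,0,-28],"grip":0.2},
    {"linear":[52,-77,0],"rotation":[0,0,-35],"grip":0.2},
    {"linear":[54,-91,0],"rotation":[0,0,-42],"grip":0.2},
    {"linear":[55,-105,0],"rotation":[0,0,-49],"grip":0.2},
    {"linear":[53,-116,0],"rotation":[0,0,-50],"grip":0.2},
    {"linear":[51,-122,0],"rotation":[0,0,-50],"grip":0.2}
  ]
}}

```text
clock: 12.12
tool_pos: [638.6, 42.6, 5.8]
tool_rot: [0.001, 0.788, 0.616, 0.0]
contact_force: [1.3, 1.1, -0.0]
finger_gap: 17.0
gripper_force: 0.6
```

```bash
python3 - <<'E'
from h import *
p,d=shot('scene','s5')
cv2.imwrite('pics/s5c.png',cv2.resize(p[110:240,200:370,::-1],None,fx=4.5,fy=4.5,interpolation=cv2.INTER_CUBIC))
E
```

```text
(no output)
```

View pics/s5c.png

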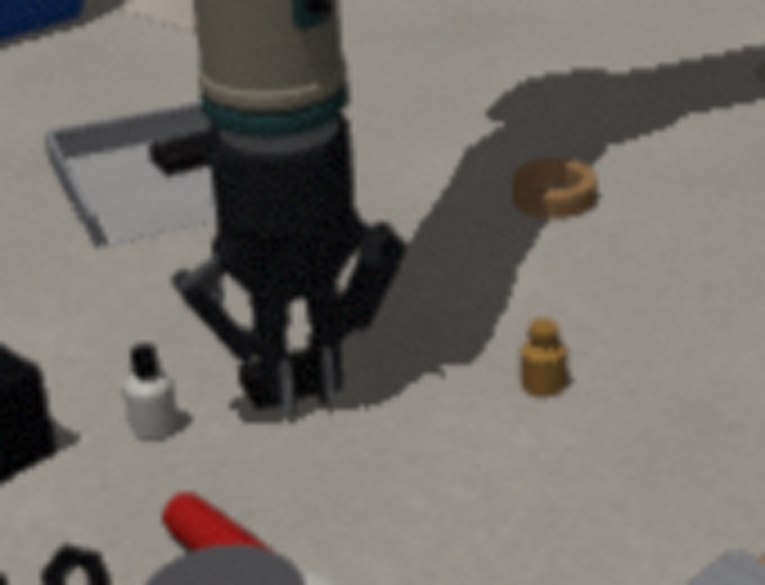

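A is ahead of the fingers (crop (285,380)) and the glue bottle and weight haven't moved. Pushing straight toward the pan.

Request:
{"name": "jog_arm", "arguments": {
  "rows": [
    {"linear":[-2,-8,0],"rotation":[0,0,0],"grip":0.2},
    {"linear":[-5,-20,0],"rotation":[0,0,0],"grip":0.2},
    {"linear":[-8,-32,0],"rotation":[0,0,0],"grip":0.2},
    {"linear":[-11,-44,0],"rotation":[0,0,0],"grip":0.2},
    {"linear":[-14,-56,0],"rotation":[0,0,0],"grip":0.2},
    {"linear":[-17,-68,0],"rotation":[0,0,0],"grip":0.2},
    {"linear":[-20,-80,0],"rotation":[0,0,0],"grip":0.2},
    {"linear":[-23,-92,0],"rotation":[0,0,0],"grip":0.2},
    {"linear":[-26,-103,0],"rotation":[0,0,0],"grip":0.2},
    {"linear":[-28,-112,0],"rotation":[0,0,0],"grip":0.2},
    {"linear":[-29,-117,0],"rotation":[0,0,0],"grip":0.2}
  ]
}}

```text
clock: 13.08
tool_pos: [607.9, -74.0, 5.1]
tool_rot: [0.0, 0.788, 0.616, -0.001]
contact_force: [-0.6, 0.7, -0.2]
finger_gap: 17.2
gripper_force: 0.5
```

```bash
python3 - <<'E'
from h import *
p,d=shot('scene','s6')
cv2.imwrite('pics/s6c.png',cv2.resize(p[100:220,190:350,::-1],None,fx=4.8,fy=4.8,interpolation=cv2.INTER_CUBIC))
E
```

```text
(no output)
```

View pics/s6c.png

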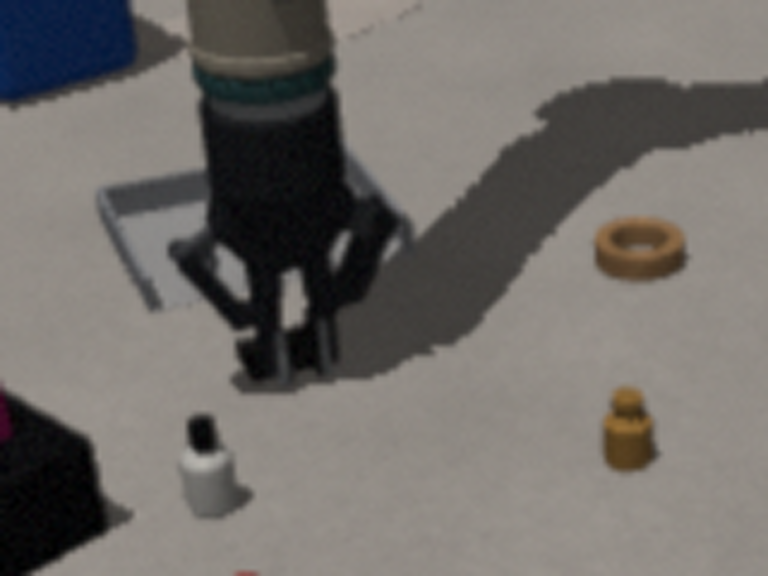

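A is still flush and about 30 mm clear of the pan's side wall line. Final push.

Request:
{"name": "jog_arm", "arguments": {
  "rows": [
    {"linear":[-2,-8,0],"rotation":[0,0,0],"grip":0.2},
    {"linear":[-5,-21,0],"rotation":[0,0,0],"grip":0.2},
    {"linear":[-9,-35,0],"rotation":[0,0,0],"grip":0.2},
    {"linear":[-13,-49,0],"rotation":[0,0,0],"grip":0.2},
    {"linear":[-16,-63,0],"rotation":[0,0,0],"grip":0.2},
    {"linear":[-20,-77,0],"rotation":[0,0,0],"grip":0.2},
    {"linear":[-23,-91,0],"rotation":[0,0,0],"grip":0.2},
    {"linear":[-27,-105,0],"rotation":[0,0,0],"grip":0.2},
    {"linear":[-31,-119,0],"rotation":[0,0,0],"grip":0.2},
    {"linear":[-34,-131,0],"rotation":[0,0,0],"grip":0.2},
    {"linear":[-36,-138,0],"rotation":[0,0,0],"grip":0.2},
    {"linear":[-37,-142,0],"rotation":[0,0,0],"grip":0.2}
  ]
}}

```text
clock: 14.13
tool_pos: [570.8, -215.8, 5.2]
tool_rot: [0.0, 0.788, 0.615, -0.0]
contact_force: [0.8, 0.6, 0.1]
finger_gap: 17.2
gripper_force: 0.3
```

Request:
{"name": "jog_arm", "arguments": {
  "rows": [
    {"linear":[2,8,0],"rotation":[0,0,0],"grip":0.2},
    {"linear":[6,24,2],"rotation":[0,0,0],"grip":0.2},
    {"linear":[10,40,15],"rotation":[0,0,0],"grip":0.2},
    {"linear":[10,44,45],"rotation":[0,0,0],"grip":0.2},
    {"linear":[10,60,80],"rotation":[0,0,0],"grip":0.2},
    {"linear":[0,95,100],"rotation":[0,0,0],"grip":0.2},
    {"linear":[-10,133,110],"rotation":[0,0,0],"grip":0.2},
    {"linear":[-20,171,120],"rotation":[0,0,0],"grip":0.2},
    {"linear":[-30,209,130],"rotation":[0,0,0],"grip":0.2},
    {"linear":[-40,247,140],"rotation":[0,0,0],"grip":0.2},
    {"linear":[-50,285,150],"rotation":[0,0,0],"grip":0.2},
    {"linear":[-60,323,160],"rotation":[0,0,0],"grip":0.2}
  ]
}}

```text
clock: 15.13
tool_pos: [510.1, 113.3, 166.9]
tool_rot: [0.0, 0.787, 0.618, 0.001]
contact_force: [1.3, -0.4, -0.3]
finger_gap: 17.3
gripper_force: 0.0
```

```bash
python3 - <<'E'
from h import *
p=find(); c=p[130:310,300:540,::-1]
cv2.imwrite('pics/crop7.png',cv2.resize(c,None,fx=3.3,fy=3.3,interpolation=cv2.INTER_CUBIC))
E
```

```text
[339. 218.] 586 [537. 118.] [145.  56.] 17.0
[482. 203.] 245 [ 566. -242.] [32. 49.] 76.0
[498. 217.] 106 [ 529. -277.] [32. 24.] 81.0
[466. 289.] 249 [ 353. -191.] [83. 35.] 4.0
```

View pics/crop7.png

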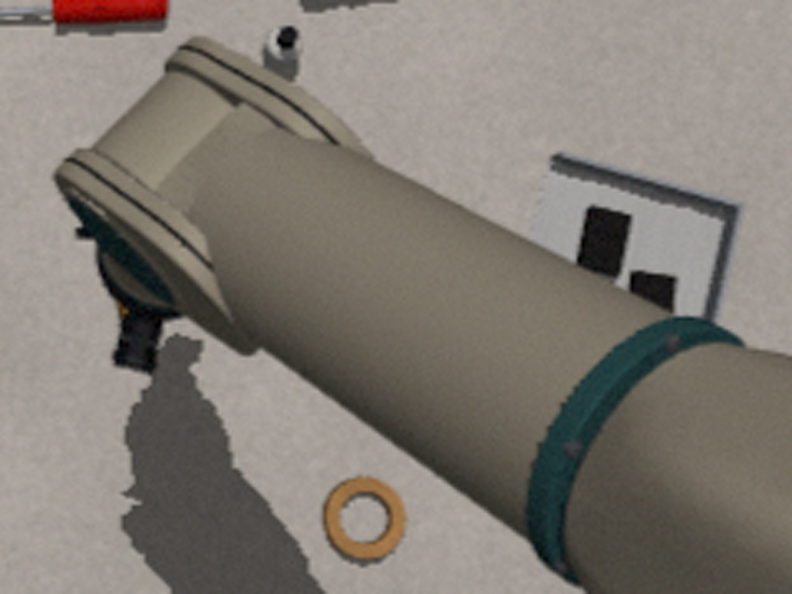

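A lies at (566,-242), about 50 mm deep, and B is in the pan, but the arm hides C. I'll move the arm aside to check it.

Request:
{"name": "jog_arm", "arguments": {
  "rows": [
    {"linear":[-20,35,5],"rotation":[0,0,5],"grip":0.2},
    {"linear":[-40,70,10],"rotation":[0,0,10],"grip":0.2},
    {"linear":[-60,105,10],"rotation":[0,0,15],"grip":0.2},
    {"linear":[-80,140,10],"rotation":[0,0,20],"grip":0.2},
    {"linear":[-95,175,10],"rotation":[0,0,25],"grip":0.2},
    {"linear":[-110,210,10],"rotation":[0,0,30],"grip":0.2},
    {"linear":[-125,245,10],"rotation":[0,0,35],"grip":0.2},
    {"linear":[-140,280,10],"rotation":[0,0,40],"grip":0.2},
    {"linear":[-140,280,10],"rotation":[0,0,40],"grip":0.2}
  ]
}}

```text
clock: 15.93
tool_pos: [364.9, 399.6, 177.5]
tool_rot: [-0.004, 0.522, 0.853, 0.004]
contact_force: [-0.9, 1.1, -0.1]
finger_gap: 17.2
gripper_force: 0.0
```

```bash
python3 - <<'E'
from h import *
p=find()
E
```

```text
[482. 203.] 248 [ 566. -242.] [32. 49.] 76.0
[496. 222.] 253 [ 517. -275.] [33. 49.] 81.0
[480. 233.] 253 [ 489. -233.] [32. 48.] 81.0
[421. 278.] 182 [366. -82.] [291.  56.] 69.0
```

```bash
python3 -c "
from cell import bot; print(bot.job_done())"
```

```text
the job is handed in; nothing more can be done
None
```

All three plates lie in the pan, centres about 50–95 mm behind the open edge by the last camera measurement; I saw no bystander move and handed the job in at about 16 s, but it gave back no verdict.

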